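# Slide the violet lamp tray over the gap onto the measuring plate

### The job

On the stand in front of you two lamp trays wait on the white loading shelf. Push the tray with the violet (magenta) tube along its lane, over the open gap, onto the dark measuring plate until it lies inside the yellow painted frame at the end of that lane; slide it, without lifting it or letting it tip or sag into the gap. Leave the tray with the pale blue tube where it is and finish with the gripper clear.

Things in the scene. Friction and masses are not known exactly. Their poses are not given: they have to be found in the camera images.
- stand: Fixed stand, 290 (x) by 580 mm (y). Origin on the bench under the gap's middle; y points from shelf to plate, along the lanes. White shelf y -290..-30 mm, top 60 mm up; open gap 60 mm wide; dark plate y 30..290 mm, top 58 mm up. Two lanes centred at x -70 and +70 mm, each 100 mm wide between guide lips 10 mm high that flare at the plate's entry and keep a pushed tray straight. No end stops.
- frames (a point): Point on the dark plate's top face midway between the two yellow painted frames, one per lane, each 98 (x) by 210 mm (y), centred 70 mm to either side (x) of this point. Axes as the stand's. A tray centred in its frame has 20 mm to spare at each end.
- violet_mid (a point): Centre of the tray to push, 20 mm above its underside; starts on the shelf in either lane. Grey tray 90 (x) by 170 mm (y), axes along the stand's, with a magenta tube in black holders 47 mm high. Flat end walls at y -85 and +85 mm, 40 mm high; side walls 28 mm. 0.35-0.7 kg, weight central: pushed level on its -y end wall it bridges the gap; it slides with friction and stops with the push.
- pale_mid (a point): Centre of the other tray, 20 mm above its underside: the same tray but with a pale blue-white tube. It stands in the other lane of the white shelf and must stay there.
There are look-alikes about, which are no part of the job. Leave any brown look-alike of the part that bears violet_mid alone.

How it is judged:
By the outcome, as a careful person would: the job done as asked, in the order asked, and still so for the second after the job is handed in, with the robot touching nothing.
It also fails if it takes over 42 s, if anything falls off the work surface, if the arm or the gripper's body presses on something with over 40 N, if the wrist force passes 120 N, or if a joint passes its speed limit or range.

### The arm

A 6-joint arm with a two-finger parallel gripper is mounted at the origin on the work surface. World frame = base frame: x ahead of the robot, y to its left, z up, the work surface at z = 0. Lengths are in m, angles in degrees, forces in N, time in s.
With the tool pointing down it reaches from about 0.25 to 0.725 m from the base axis. Payload 9.7 kg.
Tool frame: the origin (TCP) lies on the centre line of the jaws, within the pads' length; the fingertips stand 22 mm ahead of it and the grasp point (between the pads) lies 3 mm ahead of it; z points along the fingers, y is the direction in which the jaws open and shut (so a half turn about z gives the same grasp; the last joint's range is limited). The gripper opens to 85 mm and grips with 20 to 120 N. Pads are 22 mm wide; open, the fingers measure 114 mm over their backs; the gripper's body (76 mm by 85 mm) begins 54 mm behind the grasp point. The pads swing forward as they close: fully open they stand 13 mm farther back than shut.
Start: joints at [-67.38, 4.979, 10.078, 95.1, 0, 90], TCP at [0.212, -0.508, 0.227] pointing down, gripper open.
Joint ranges: [-179.16, 179.16], [-48.56, 103.87], [-65.8, 70.77], [-126.05, 130.52], [-82.76, 87.17], [-180, 180]. Speed limits (degrees/s): [127.2, 127.2, 147.25, 180, 180, 180].

### API

Orientations are given as [roll, pitch, yaw] about the fixed x, y, z axes, in that order (R = Rz(yaw) Ry(pitch) Rx(roll)).
In Python, from workcell import get_obs, camera, camera_params, job_done gives the robot as it stands.
- The arm moves only by the tool servo_tool, never from a script. Its argument "steps" is a list of rows, each an object of numbers: "x", "y", "z": the shift along the world's x, y, z in mm; "yaw": the turn about the world's z in degrees. A call has 1 to 12 rows; each row is the pose to reach, as a shift and turn from the pose measured when the call began; what a row does not reach only later rows make up. A row lasts 1/8 s, in which the tool goes at most 62.5 mm and 10.7 degrees, less where a joint would pass 70% of its speed; a pose out of reach is approached as far as the arm can. A call with a gripper value outside its range is refused whole. "grip" is the finger opening in mm, from 0 to 85.4, set as the call begins (left out, the last holds). The fingers move at their own pace and stop on an object; "grip_force" is the grip in N (left out, the last holds). Time passes only in rows, so rows that repeat a pose let the fingers close. It gives the time, the measured TCP pose, the force and the opening at its end, in the units of the state.
- get_obs(): the state, without advancing time (a new reading comes with each control period).
- camera(name): name is "scene" or "top" or "wrist"; returns (picture, depth): 480x640x3 uint8, red, green, blue; 480x640 float32, m along the optical axis (not along the pixel's ray), 0 where there is no reading.
- camera_params(name): a dict with "intrinsics" (3x3 intrinsics, pixels), "D" ([k1, k2, p1, p2, k3] as OpenCV has them; the pictures are not rectified), "rvec" (rotation vector, rad) and "tvec" (3), from world to camera coordinates, as OpenCV has them; the wrist camera has in their place "hand_eye" (4x4, takes a point from camera to tool coordinates, whose origin is the TCP and whose axes are the flange's). Camera axes: x right, y down, z forward; pixel columns grow to the right and rows downward; lengths in m; the calibration is good to about 2 mm. A picture is of the moment at which its call begins: read the wrist's pose just before it. camera_params takes no time and is no camera call.
- job_done(): hands the job in, once; it reports no verdict.
The state is a dict: "time": time; "q": joint angles; "qd": joint speeds; "joint_efforts": joint torques, N m; "ee_pos": TCP position; "tcp_rot": TCP orientation; "wrist_force": force on the tool from outside, world axes, zero at the start; "torque": the same for the moment, N m; "opening": finger opening in m.
Only numpy, scipy, OpenCV 4.12 (cv2) and the standard library are available. Lean on these libraries where they do the work, as an engineer would, in place of code of your own. Each camera call takes 0.05 s, during which the arm holds its last target.

## Working session

There is one attempt and no reset: what is moved stays moved. The work goes in short steps, Python scripts to look and compute and a tool call to move; the robot and the scene stay as the last step left them, time stands still between calls to the robot, and variables do not carry over. Pictures are saved under pics/ and viewed, and the job is handed in when it is done.

Besides the shell and the picture viewer there is one more tool, called after "Emit:" as name(argument=value, ...), one argument or row to a line, values as JSON. servo_tool: Moves the arm, as the interface text tells. Its arguments: {"type":"object","properties":{"steps":{"type":"array"},"grip":{"type":"number"},"grip_force":{"type":"number"}},"required":["steps"]}

```bash
mkdir -p pics; ls; python3 - <<'E'
from workcell import *
import cv2,numpy as np,pickle
s=get_obs();print(s)
d={}
for n in ("scene","top"):
    p,z=camera(n);d[n]=(p,z,camera_params(n));cv2.imwrite(f"pics/{n}0.png",p[:,:,::-1])
pickle.dump(d,open("d0.pkl","wb"))
E
```

```text
pics
{'time': 0.0, 'q': array([-6.73804214e+01,  5.00915306e+00,  1.00305465e+01,  9.50980898e+01,
       -2.97564895e-04,  8.99985955e+01]), 'qd': array([ 0.00590189,  0.051624  , -0.00740028, -0.07503748,  0.08449362,
        0.01109359]), 'joint_efforts': array([-1.60878277e-03, -5.20393753e+01,  4.64799035e+01,  1.66053465e-02,
       -1.03132572e-04, -2.04323726e-05]), 'ee_pos': array([ 0.21143806, -0.50746241,  0.22586675]), 'tcp_rot': array([-1.79923304e+02,  2.95684547e-04,  2.26209836e+01]), 'wrist_force': array([-0.39161755,  0.30398774,  0.34660808]), 'torque': array([-0.03667039, -0.01021253,  0.02088612]), 'opening': 0.08549131441030942}
```

View pics/scene0.png

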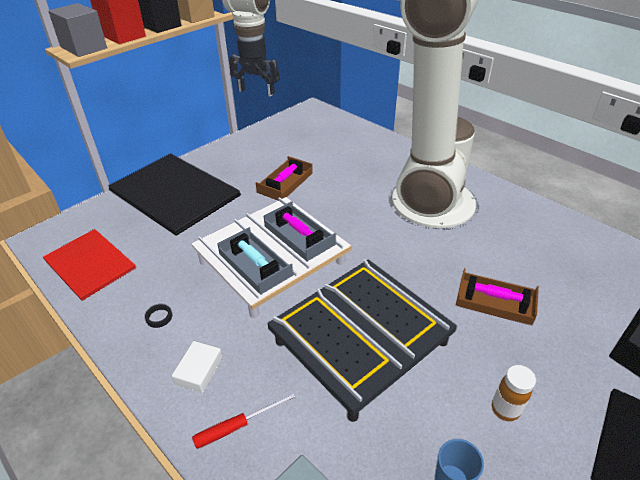

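View pics/top0.png

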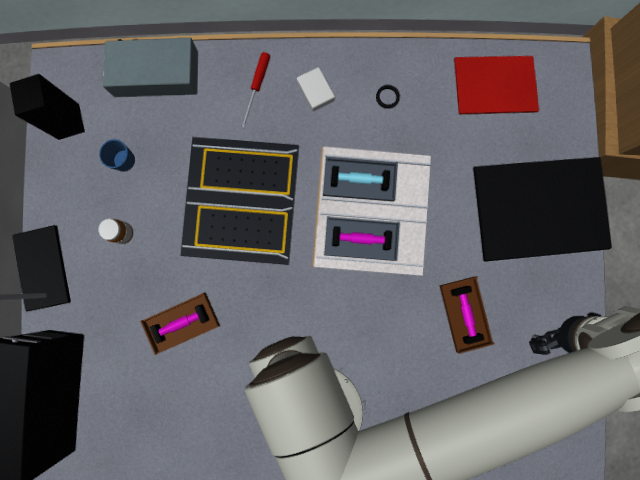

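The top picture shows these magenta tubes:
- Grey tray on the white shelf at (361,239), which is the target.
- Brown trays on the bench at (180,323) and (466,315), which are look-alikes.

The pale tray is at (360,178). The yellow frame in the target's lane is at (240,230). Next I'll measure positions.

```bash
cat > h.py <<'E'
import cv2,numpy as np
def world(z,P):
    K=np.array(P["intrinsics"]);D=np.array(P["D"],float)
    v,u=np.mgrid[0:480,0:640]
    n=cv2.undistortPoints(np.stack([u,v],-1).reshape(-1,1,2).astype(float),K,D).reshape(480,640,2)
    c=np.dstack([n[...,0]*z,n[...,1]*z,z])
    R=cv2.Rodrigues(np.array(P["rvec"],float))[0]
    w=(c-np.array(P["tvec"]).ravel())@R
    w[z<=0]=np.nan
    return w
def rect(xy):
    return cv2.minAreaRect((np.asarray(xy)*1000).astype(np.float32))
def analyse(p,z,P,tag=""):
    w=world(z,P);hsv=cv2.cvtColor(p,cv2.COLOR_RGB2HSV);Z=w[...,2]
    ok=np.isfinite(Z)&(w[...,0]>.1)&(w[...,0]<.8)&(abs(w[...,1])<.45)
    H,S,V=[hsv[...,i].astype(int) for i in range(3)]
    out={}
    for n,m in dict(yellow=(abs(H-24)<8)&(S>150)&(V>120)&(Z>.045)&(Z<.07),
        mag=(abs(H-150)<8)&(S>150)&(Z>.075),pale=(abs(H-95)<10)&(S>50)&(V>140)&(Z>.075),
        shelf=(S<50)&(V>150)&(Z>.05)&(Z<.067), high=(Z>.0755)&(Z<.125)).items():
        m=(m&ok).astype(np.uint8)
        k,l,st,c=cv2.connectedComponentsWithStats(m)
        for i in range(1,k):
            if st[i,4]<60: continue
            q=w[l==i]
            print(tag,n,"px",c[i].round(),st[i,4],"mean",np.nanmean(q,0).round(4),"z",np.percentile(q[:,2],[5,50,95]).round(4),"rect",[np.round(a,1) for a in rect(q[:,:2])])
    return w
E
python3 - <<'E'
import pickle,cv2,numpy as np
from h import *
d=pickle.load(open("d0.pkl","rb"))
for n in d: analyse(*d[n],n)
p=d["top"][0];cv2.imwrite("pics/crop0.png",cv2.resize(p[130:285,175:440,::-1],None,fx=3,fy=3,interpolation=cv2.INTER_CUBIC))
E
```

```text
scene yellow px [395. 303.] 431 mean [0.4274 0.1833 0.0587] z [0.0563 0.0587 0.061 ] rect [array([446.4, 169.4]), array([219.6,  95.9]), np.float64(85.0)]
scene yellow px [341. 341.] 646 mean [0.5793 0.168  0.0586] z [0.056  0.0586 0.0609] rect [array([586.5, 155.9]), array([220.1,  96.6]), np.float64(85.0)]
scene mag px [297. 224.] 296 mean [ 0.4263 -0.1168  0.101 ] z [0.0914 0.1019 0.107 ] rect [array([ 424.1, -116.7]), array([109. ,  27.6]), np.float64(79.1)]
scene pale px [252. 254.] 330 mean [ 0.567  -0.1132  0.1017] z [0.0933 0.1024 0.107 ] rect [array([ 564.9, -113.4]), array([106.4,  24. ]), np.float64(85.8)]
scene shelf px [259. 253.] 2966 mean [ 0.5272 -0.1458  0.0601] z [0.0575 0.06   0.0628] rect [array([ 490.1, -146. ]), array([265.4, 293.2]), np.float64(84.7)]
scene shelf px [313. 218.] 118 mean [ 0.3481 -0.1436  0.06  ] z [0.0575 0.0601 0.0624] rect [array([ 347.7, -145. ]), array([163.7,  10.5]), np.float64(83.6)]
scene high px [423. 210.] 362 mean [0.1789 0.0748 0.109 ] z [0.0923 0.1099 0.1236] rect [array([181.7,  74.3]), array([ 19. , 129.7]), np.float64(23.9)]
sce
[... 1321 characters left out ...]
657] rect [array([ 554.2, -216.9]), array([136.6, 100.1]), np.float64(85.2)]
top high px [364. 179.] 534 mean [ 0.5606 -0.1262  0.0899] z [0.0768 0.0892 0.1032] rect [array([ 562.9, -117.2]), array([168.7,  90.5]), np.float64(85.0)]
top high px [360. 178.] 685 mean [ 0.5617 -0.1165  0.1042] z [0.0932 0.105  0.1113] rect [array([ 562.6, -116.7]), array([134.6,  44.7]), np.float64(83.9)]
top high px [365. 237.] 495 mean [ 0.4234 -0.1274  0.0915] z [0.0784 0.0899 0.1043] rect [array([ 425.6, -119.9]), array([170.3,  97.8]), np.float64(84.9)]
top high px [362. 238.] 688 mean [ 0.4216 -0.1179  0.1047] z [0.0965 0.1054 0.1114] rect [array([ 421.8, -118.5]), array([134.5,  44.4]), np.float64(84.8)]
```

View pics/crop0.png

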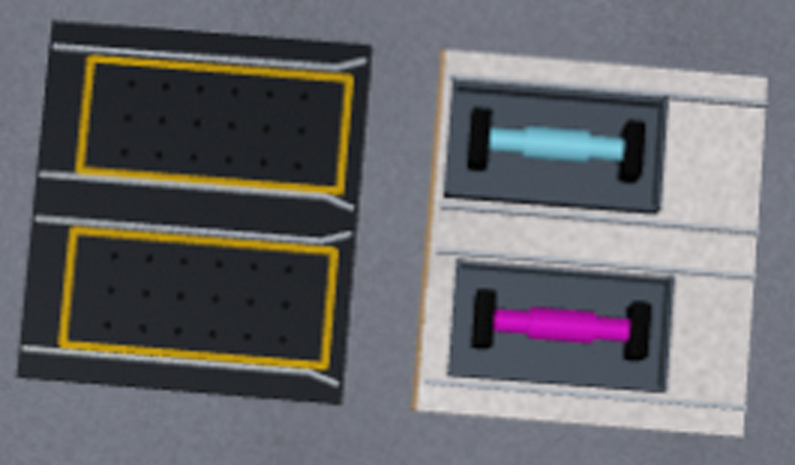

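Grey magenta tray: centre is about (0.423, -0.117), with its top at about 0.10 as it should be. Its frame centre is about (0.448, 0.168). The lane direction is 84.7° in the world, and the push is about 286 mm. I'll move above the shelf behind the tray with the jaws across the lane and half open.

Emit:
servo_tool(
  steps=[
    {"x": 30,"y": 40,"z": 0,"yaw": 8},
    {"x": 60,"y": 80,"z": 0,"yaw": 16},
    {"x": 90,"y": 120,"z": 0,"yaw": 25},
    {"x": 120,"y": 160,"z": 0,"yaw": 34},
    {"x": 150,"y": 200,"z": 0,"yaw": 43},
    {"x": 175,"y": 233,"z": 0,"yaw": 52},
    {"x": 192,"y": 257,"z": -10,"yaw": 59},
    {"x": 200,"y": 267,"z": -30,"yaw": 62},
    {"x": 200,"y": 267,"z": -40,"yaw": 62},
    {"x": 200,"y": 267,"z": -40,"yaw": 62},
  ],
  grip=40,
  grip_force=30,
)

```text
time: 1.35
ee_pos: [0.4108, -0.2406, 0.1853]
tcp_rot: [-179.8, -0.0, 84.5]
wrist_force: [-0.4, 0.2, 0.1]
opening: 0.0402
```

```bash
python3 - <<'E'
from workcell import *
import cv2,numpy as np
s=get_obs();print({k:np.round(s[k],4) for k in("time","q","ee_pos","tcp_rot","wrist_force","opening")})
a=camera("wrist")[0];b=camera("scene")[0]
cv2.imwrite("pics/m1.png",np.hstack([cv2.resize(a,(400,300)),cv2.resize(b[100:400,150:550],(400,300))])[:,:,::-1])
E
```

```text
{'time': np.float64(1.35), 'q': array([-3.03351e+01, -5.62370e+00, -5.05690e+00,  9.07152e+01,
       -3.99000e-02,  6.51263e+01]), 'ee_pos': array([ 0.4108, -0.2406,  0.1853]), 'tcp_rot': array([-1.798485e+02, -2.630000e-02,  8.453860e+01]), 'wrist_force': array([-0.3595,  0.1978,  0.0864]), 'opening': np.float64(0.0402)}
```

View pics/m1.png

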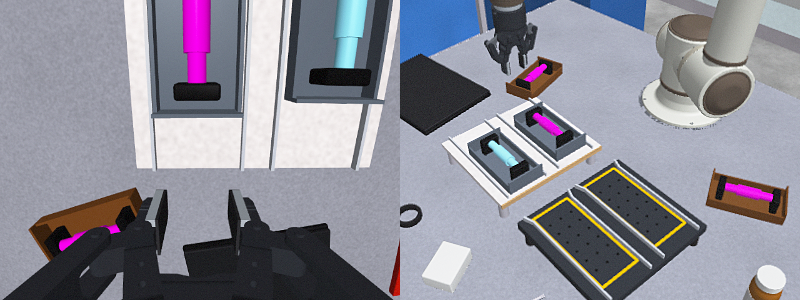

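The wrist picture shows the grey magenta tray's rear wall centred ahead of the fingers, at about (200,115) in the left half. The brown look-alike is off to the lower left. Lowering to TCP z = 0.093.

Emit:
servo_tool(
  steps=[
    {"z": -25},
    {"z": -50},
    {"z": -70},
    {"z": -82},
    {"z": -90},
    {"z": -92},
    {"z": -92},
  ],
)

```text
schema error: expected keys x, y, z, yaw
```

```bash
python3 - <<'E'
from workcell import *
import cv2,numpy as np
s=get_obs();print({k:np.round(s[k],4) for k in("time","ee_pos","tcp_rot","wrist_force","opening")})
a=camera("wrist")[0];b=camera("scene")[0]
cv2.imwrite("pics/m2.png",np.hstack([cv2.resize(a,(400,300)),cv2.resize(b[130:280,190:390],(400,300))])[:,:,::-1])
E
```

```text
{'time': np.float64(1.45), 'ee_pos': array([ 0.4112, -0.2411,  0.1864]), 'tcp_rot': array([-1.799479e+02,  1.260000e-02,  8.452340e+01]), 'wrist_force': array([ 0.2449,  0.1934, -0.2168]), 'opening': np.float64(0.0403)}
```

View pics/m2.png

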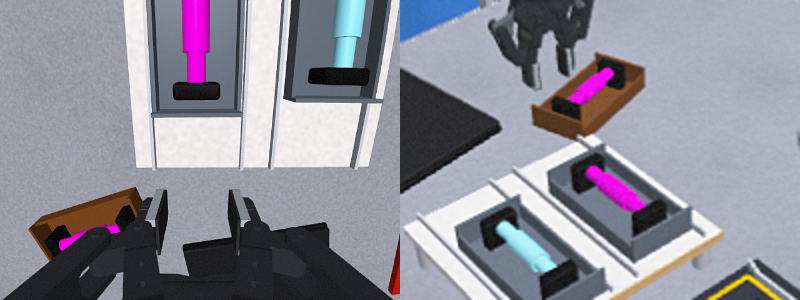

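The call was refused because every row needs all four keys, so the arm hasn't moved. Sending it again.

Emit:
servo_tool(
  steps=[
    {"x": 0,"y": 0,"z": -25,"yaw": 0},
    {"x": 0,"y": 0,"z": -50,"yaw": 0},
    {"x": 0,"y": 0,"z": -70,"yaw": 0},
    {"x": 0,"y": 0,"z": -82,"yaw": 0},
    {"x": 0,"y": 0,"z": -90,"yaw": 0},
    {"x": 0,"y": 0,"z": -92,"yaw": 0},
    {"x": 0,"y": 0,"z": -92,"yaw": 0},
  ],
)

```text
time: 2.42
ee_pos: [0.4116, -0.2413, 0.0951]
tcp_rot: [180.0, 0.0, 84.5]
wrist_force: [-0.1, 0.3, 0.7]
opening: 0.0398
```

```bash
python3 - <<'E'
from workcell import *
import cv2,numpy as np
s=get_obs();print({k:np.round(s[k],4) for k in("time","ee_pos","tcp_rot","wrist_force","opening")})
a=camera("wrist")[0];b=camera("scene")[0]
cv2.imwrite("pics/m3.png",np.hstack([cv2.resize(a,(400,300)),cv2.resize(b[130:280,190:390],(400,300))])[:,:,::-1])
E
```

```text
{'time': np.float64(2.425), 'ee_pos': array([ 0.4116, -0.2413,  0.0951]), 'tcp_rot': array([1.799842e+02, 4.120000e-02, 8.453420e+01]), 'wrist_force': array([-0.1034,  0.3419,  0.6743]), 'opening': np.float64(0.0398)}
```

View pics/m3.png

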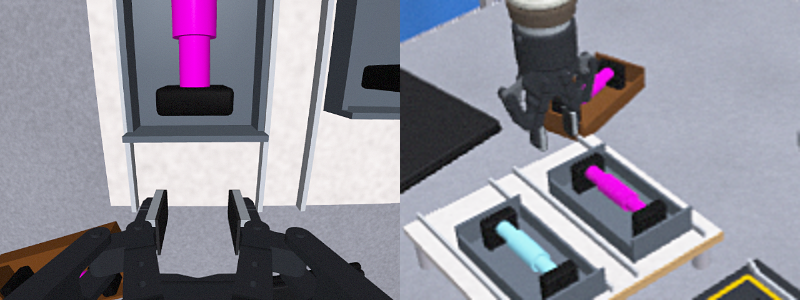

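The fingers are between the lane lips behind the tray's rear wall, with no contact yet. Pushing slowly along the lane, the first 110 mm.

Emit:
servo_tool(
  steps=[
    {"x": 0.9,"y": 10,"z": 0,"yaw": 0},
    {"x": 1.8,"y": 20,"z": 0,"yaw": 0},
    {"x": 2.8,"y": 30,"z": 0,"yaw": 0},
    {"x": 3.7,"y": 40,"z": 0,"yaw": 0},
    {"x": 4.6,"y": 50,"z": 0,"yaw": 0},
    {"x": 5.5,"y": 60,"z": 0,"yaw": 0},
    {"x": 6.4,"y": 70,"z": 0,"yaw": 0},
    {"x": 7.4,"y": 80,"z": 0,"yaw": 0},
    {"x": 8.3,"y": 90,"z": 0,"yaw": 0},
    {"x": 9.2,"y": 100,"z": 0,"yaw": 0},
    {"x": 10.1,"y": 110,"z": 0,"yaw": 0},
    {"x": 10.1,"y": 110,"z": 0,"yaw": 0},
  ],
)

```text
time: 4.03
ee_pos: [0.4219, -0.1302, 0.0952]
tcp_rot: [180.0, -0.0, 84.6]
wrist_force: [0.3, 0.1, 0.0]
opening: 0.0401
```

```bash
cat > look.py <<'E'
from workcell import *
import cv2,numpy as np,sys
from h import *
s=get_obs();print({k:np.round(s[k],4) for k in("time","ee_pos","tcp_rot","wrist_force","opening")})
b,z=camera("scene");a=camera("wrist")[0]
analyse(b,z,camera_params("scene"))
cv2.imwrite(f"pics/{sys.argv[1]}.png",np.hstack([cv2.resize(a,(400,300)),cv2.resize(b[150:420,180:540],(400,300))])[:,:,::-1])
E
python3 look.py m4
```

```text
{'time': np.float64(4.025), 'ee_pos': array([ 0.4219, -0.1302,  0.0952]), 'tcp_rot': array([ 1.799713e+02, -1.410000e-02,  8.461000e+01]), 'wrist_force': array([0.2595, 0.0885, 0.0127]), 'opening': np.float64(0.0401)}
 yellow px [395. 303.] 432 mean [0.4275 0.1831 0.0589] z [0.0565 0.059  0.0613] rect [array([445.7, 169.4]), array([219.5,  96.1]), np.float64(84.5)]
 yellow px [341. 341.] 641 mean [0.5791 0.168  0.0585] z [0.0562 0.0585 0.0609] rect [array([586.7, 156.3]), array([218.7,  96.7]), np.float64(84.7)]
 mag px [313. 238.] 316 mean [ 0.4357 -0.0533  0.1012] z [0.0919 0.1022 0.1078] rect [array([432.3, -53.6]), array([103.3,  24.6]), np.float64(80.4)]
 pale px [253. 254.] 333 mean [ 0.567  -0.1131  0.1016] z [0.0933 0.1023 0.107 ] rect [array([ 565.1, -113.3]), array([106.9,  25.8]), np.float64(86.7)]
 shelf px [269. 220.] 520 mean [ 0.4326 -0.2179  0.0601] z [0.0576 0.0601 0.0625] rect [array([ 435.3, -190.3]), array([169.7,  60.9]), np.float64(78.7)]
 shelf px [293. 215.] 61 mean [ 0.3753 -0.1873  0.06  ] z [0.0575 0.06   0.062 ] rect [array([ 375.6, -192.6]), array([45. , 23.8]), np.float64(72.2)]
 shelf px [332. 233.] 172 mean [ 0.3573 -0.0662  0.06  ] z [0.0575 0.0599 0.0625] rect [array([355.8, -81.8]), array([156.7,  14.4]), np.float64(84.0)]
 shelf px [245. 258.] 2279 mean [ 0.5609 -0.1554  0.0601] z [0.0575 0.06   0.0626] rect [array([ 553.9, -152.6]), array([267.1, 167.7]), np.float64(85.3)]
 high px [315. 242.] 1732 mean [ 0.4362 -0.0466  0.0945] z [0.0779 0.0943 0.1105] rect [array([430.6, -54.6]), array([181.3,  94.3]), np.float64(81.3)]
 high px [255. 258.] 1738 mean [ 0.5672 -0.1051  0.0932] z [0.0776 0.0935 0.107 ] rect [array([ 563.4, -114.9]), array([176.7,  93.5]), np.float64(85.1)]
 high px [444. 447.] 79 mean [0.6342 0.4458 0.0832] z [0.0775 0.0839 0.0869] rect [array([636.4, 445.7]), array([43.3,  8.1]), np.float64(0.5)]
```

View pics/m4.png

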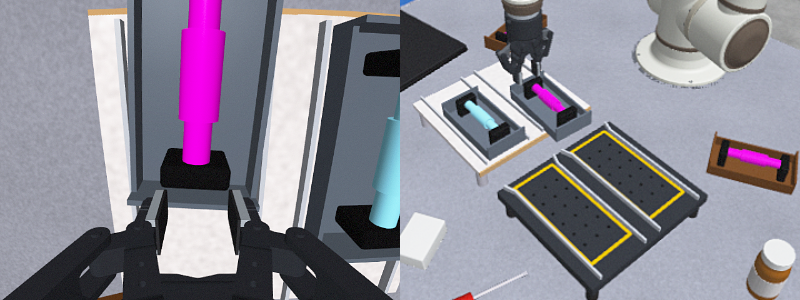

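```bash
python3 - <<'E'
from workcell import *
import cv2,numpy as np
from h import *
p,z=camera("top");P=camera_params("top")
w=analyse(p,z,P)
s=get_obs();print(s["ee_pos"])
cv2.imwrite("pics/t5.png",cv2.resize(p[130:310,175:440,::-1],None,fx=3,fy=3,interpolation=cv2.INTER_CUBIC))
p,z=camera("wrist");cv2.imwrite("pics/w5.png",p[:,:,::-1])
E
```

```text
yellow px [246. 170.] 575 mean [0.591  0.1535 0.0589] z [0.0542 0.0588 0.0634] rect [array([588.6, 154.4]), array([217. ,  99.3]), np.float64(84.9)]
 yellow px [241. 229.] 629 mean [0.4482 0.1671 0.0589] z [0.0541 0.0587 0.0637] rect [array([449.6, 167.1]), array([216.7,  98.3]), np.float64(84.7)]
 mag px [332. 234.] 365 mean [ 0.4315 -0.0492  0.104 ] z [0.0964 0.1042 0.11  ] rect [array([432.1, -48.1]), array([95. , 23.6]), np.float64(81.8)]
 pale px [358. 177.] 306 mean [ 0.5598 -0.11    0.1215] z [0.0983 0.105  0.1121] rect [array([ 525.2, -116.1]), array([102.6,  96.1]), np.float64(89.4)]
 shelf px [359. 174.] 1397 mean [ 0.5791 -0.1172  0.0609] z [0.0562 0.0609 0.0655] rect [array([ 553.8, -154.6]), array([260.2, 163. ]), np.float64(84.9)]
 shelf px [413. 178.] 837 mean [ 0.5684 -0.248   0.061 ] z [0.056  0.0611 0.0656] rect [array([ 566.6, -247.4]), array([79.7, 70.7]), np.float64(85.3)]
 shelf px [419. 262.] 183 mean [ 0.3648 -0.2585  0.0611] z [0.0567 0.0612 0.0657] rect [array([ 373.2, -255.4]), array([25.7, 76.9]), np.float64(84.9)]
 shelf px [329. 261.] 382 mean [ 0.3703 -0.0434  0.0608] z [0.0563 0.0608 0.0655] rect [array([370. , -44.6]), array([74.8, 34.2]), np.float64(81.3)]
 high px [358. 173.] 395 mean [ 0.5742 -0.1123  0.0907] z [0.0771 0.0897 0.1035] rect [array([ 564.9, -117.2]), array([168.5,  93.4]), np.float64(85.0)]
 high px [357. 176.] 571 mean [ 0.5643 -0.1085  0.1048] z [0.0956 0.1056 0.1116] rect [array([ 564.1, -116.9]), array([134.2,  45.8]), np.float64(84.9)]
 high px [318. 230.] 301 mean [ 0.4404 -0.0179  0.0902] z [0.0784 0.0891 0.1022] rect [array([437.2, -31.6]), array([120.7,  94. ]), np.float64(81.3)]
 high px [326. 233.] 512 mean [ 0.4339 -0.0364  0.1043] z [0.0962 0.1048 0.1108] rect [array([431.1, -42. ]), array([109.5,  42.9]), np.float64(78.5)]
[ 0.42178701 -0.13108337  0.09519249]
```

View pics/t5.png

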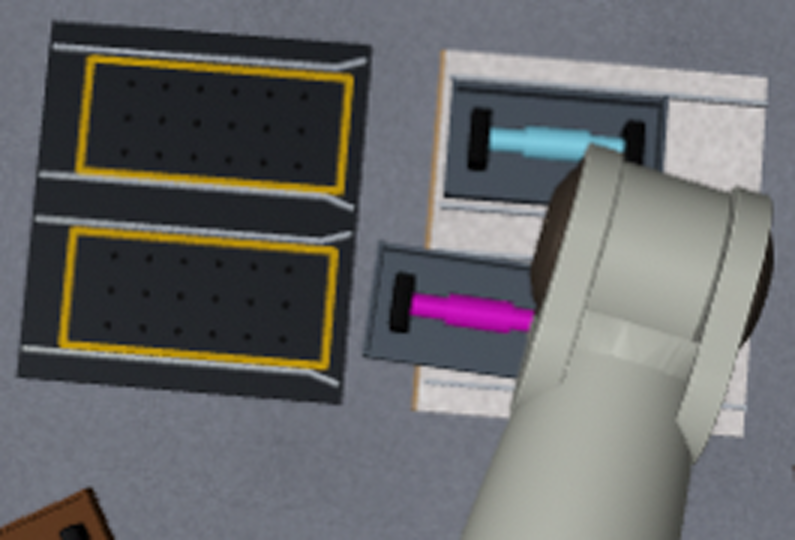

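View pics/w5.png

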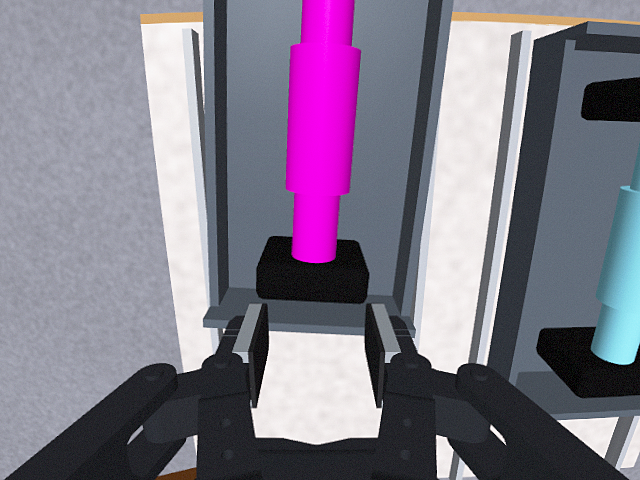

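The top view shows the tray yawed a few degrees against the lips. The wall-to-TCP offset also differs from what I expected. I'll check with the wrist depth before pushing on.

```bash
python3 - <<'E'
from workcell import *
import cv2,numpy as np
from scipy.spatial.transform import Rotation as Ro
s=get_obs();T=np.eye(4);T[:3,:3]=Ro.from_euler("xyz",s["tcp_rot"],degrees=True).as_matrix();T[:3,3]=s["ee_pos"]
p,z=camera("wrist");P=camera_params("wrist");HE=np.array(P["hand_eye"]);print(HE.round(3))
K=np.array(P["intrinsics"]);D=np.array(P["D"],float)
v,u=np.mgrid[0:480,0:640]
n=cv2.undistortPoints(np.stack([u,v],-1).reshape(-1,1,2).astype(float),K,D).reshape(480,640,2)
c=np.dstack([n[...,0]*z,n[...,1]*z,z,np.ones_like(z)])
w=c@(T@HE).T;tl=c@HE.T
np.save("w5.npy",w)
# stand coords s (along), l lateral from lane line
d=np.array([.0924,.9957]);o=np.array([.4355,.0185])
q=w[...,:2]-o;S=q@d;L=q@np.array([d[1],-d[0]])
for (x,y) in [(212,320),(215,305),(230,322),(310,322),(310,300),(405,325),(410,330),(310,270),(255,310),(265,310),(250,350),(262,350),(262,395),(380,310),(370,310),(372,395),(385,340),(310,360),(235,330),(400,340),(60,300),(190,100),(210,100),(445,100)]:
    print((x,y),"s,l,z",np.round([S[y,x]*1e3,L[y,x]*1e3,w[y,x,2]*1e3],1),"tool",(tl[y,x,:3]*1e3).round(1))
E
```

```text
[[-0.    -0.95  -0.312  0.081]
 [ 1.    -0.     0.001  0.001]
 [-0.001 -0.312  0.95  -0.148]
 [ 0.     0.     0.     1.   ]]
(212, 320) s,l,z [-149.4  -43.1  100.2] tool [  0.8 -43.2  -5. ]
(215, 305) s,l,z [-147.8  -44.2   89.6] tool [  2.4 -44.4   5.6]
(230, 322) s,l,z [-142.2  -31.8  114.6] tool [  8.1 -32.  -19.5]
(310, 322) s,l,z [-150.3   -1.7  100.3] tool [ 0.1 -1.9 -5.1]
(310, 300) s,l,z [-136.4   -1.5  107.7] tool [ 13.9  -1.7 -12.4]
(405, 325) s,l,z [-142.3   34.1  117.1] tool [  8.1  33.9 -21.8]
(410, 330) s,l,z [-69.3   1.  243.7] tool [  81.     0.6 -148.5]
(310, 270) s,l,z [-123.6   -1.4  108.1] tool [ 26.7  -1.6 -12.9]
(255, 310) s,l,z [-138.6  -22.5  111.7] tool [ 11.6 -22.7 -16.5]
(265, 310) s,l,z [-140.2  -19.1  108.7] tool [ 10.1 -19.3 -13.5]
(250, 350) s,l,z [-138.1  -19.9  139.6] tool [ 12.2 -20.1 -44.4]
(262, 350) s,l,z [-150.4  -19.2  120.8] tool [ -0.2 -19.4 -25.6]
(262, 395) s,l,z [-221.1  -30.8   60.3] tool [-70.8 -30.8  35. ]
(380, 310) s,l,z [-138.7   25.3  111.9] tool [ 11.7  25.1 -16.7]
(370, 310) s,l,z [-138.6   21.5  112. ] tool [ 11.8  21.3 -16.8]
(372, 395) s,l,z [-220.5   33.1   61.2] tool [-70.1  33.1  34. ]
(385, 340) s,l,z [-139.2   23.9  132.2] tool [ 11.2  23.7 -37. ]
(310, 360) s,l,z [-196.5   -2.6   61. ] tool [-46.1  -2.7  34.2]
(235, 330) s,l,z [-142.   -28.7  120.7] tool [  8.2 -28.9 -25.5]
(400, 340) s,l,z [-142.3   30.1  127.4] tool [  8.1  29.9 -32.1]
(60, 300) s,l,z [-189.7 -183.1    1.1] tool [ -39.9 -183.2   94.1]
(190, 100) s,l,z [-60.6 -52.9  69.9] tool [ 89.6 -53.3  25.2]
(210, 100) s,l,z [-61.7 -39.2  89.3] tool [ 88.5 -39.6   5.9]
(445, 100) s,l,z [-60.5  59.1  61.5] tool [90.  58.7 33.7]
```

```bash
python3 - <<'E'
from workcell import *
import cv2,numpy as np
from h import *
s=get_obs();P=camera_params("scene");p,z=camera("scene")
K=np.array(P["intrinsics"]);D=np.array(P["D"],float)
e=s["ee_pos"];d=np.array([.0924,.9957,0]);x=np.array([.9957,-.0924,0])
img=cv2.resize(p[180:280,230:370,::-1],None,fx=5.5,fy=5.5,interpolation=cv2.INTER_CUBIC)
for l in(-22,22):
  for zz,col in((.073,(0,0,255)),(.095,(0,255,255)),(.108,(0,255,0)),(.145,(255,255,0))):
    q=e+d*.012+x*l/1000;q[2]=zz
    uv=cv2.projectPoints(q.reshape(1,1,3),np.array(P["rvec"],float),np.array(P["tvec"],float),K,D)[0].ravel()
    print(l,zz,uv.round(1)); cv2.circle(img,tuple(int(a) for a in ((uv-[230,180])*5.5)),4,col,-1)
cv2.imwrite("pics/s6.png",img)
W=camera_params("wrist");print(W["intrinsics"],W["D"])
w=np.load("w5.npy")
for y in range(285,330,5): print(y,[tuple((w[y,c,1:3]*1e3).round(0)) for c in (258,264,375,382,395)])
E
```

```text
-22 0.073 [304.6 228.1]
-22 0.095 [304.3 221.2]
-22 0.108 [304.1 217. ]
-22 0.145 [303.6 204.9]
22 0.073 [290.4 235.7]
22 0.095 [290.  228.8]
22 0.108 [289.7 224.6]
22 0.145 [288.8 212.4]
[[385.09940288   0.         316.18151003]
 [  0.         385.09940288 245.27871473]
 [  0.           0.           1.        ]] [-0.06318244  0.          0.          0.          0.        ]
285 [(np.float64(-109.0), np.float64(108.0)), (np.float64(-109.0), np.float64(108.0)), (np.float64(-132.0), np.float64(68.0)), (np.float64(-132.0), np.float64(68.0)), (np.float64(-130.0), np.float64(73.0))]
290 [(np.float64(-111.0), np.float64(107.0)), (np.float64(-111.0), np.float64(108.0)), (np.float64(-134.0), np.float64(68.0)), (np.float64(-134.0), np.float64(69.0)), (np.float64(-133.0), np.float64(74.0))]
295 [(np.float64(-114.0), np.float64(107.0)), (np.float64(-113.0), np.float64(109.0)), (np.float64(-136.0), np.float64(69.0)), (np.float64(-137.0), np.float64(68.0)), (np.float64(-134.0), np.float64(76.0))]
300 [(np.float64(-128.0), np.float64(81.0)), (np.float64(-128.0), np.float64(81.0)), (np.float64(-137.
[... 450 characters left out ...]
4(-122.0), np.float64(112.0)), (np.float64(-138.0), np.float64(84.0))]
315 [(np.float64(-118.0), np.float64(116.0)), (np.float64(-119.0), np.float64(113.0)), (np.float64(-122.0), np.float64(116.0)), (np.float64(-122.0), np.float64(116.0)), (np.float64(-126.0), np.float64(110.0))]
320 [(np.float64(-117.0), np.float64(120.0)), (np.float64(-121.0), np.float64(114.0)), (np.float64(-121.0), np.float64(120.0)), (np.float64(-121.0), np.float64(120.0)), (np.float64(-126.0), np.float64(113.0))]
325 [(np.float64(-117.0), np.float64(124.0)), (np.float64(-123.0), np.float64(114.0)), (np.float64(-121.0), np.float64(124.0)), (np.float64(-122.0), np.float64(124.0)), (np.float64(-126.0), np.float64(117.0))]
```

View pics/s6.png

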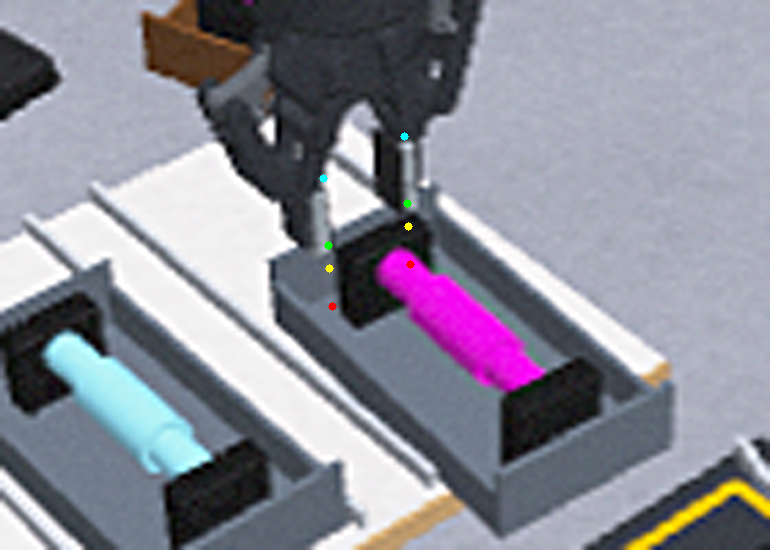

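Confirmed from two cameras: the fingertips are at z ≈ 0.107, so they passed over the 0.100 wall and pushed the black holder instead. That puts them about 12 mm behind the TCP, where the text says 22 mm ahead. The tray sits flat on the shelf with its front still short of the plate. I'll back off, rise, retreat and come down 34 mm lower, behind the wall.

Emit:
servo_tool(
  steps=[
    {"x": -0.2,"y": -2,"z": 0,"yaw": 0},
    {"x": -0.2,"y": -2,"z": 12,"yaw": 0},
    {"x": -0.2,"y": -2,"z": 25,"yaw": 0},
    {"x": -2,"y": -20,"z": 25,"yaw": 0},
    {"x": -3.7,"y": -40,"z": 25,"yaw": 0},
    {"x": -4.6,"y": -50,"z": 25,"yaw": 0},
    {"x": -4.6,"y": -50,"z": 10,"yaw": 0},
    {"x": -4.6,"y": -50,"z": -10,"yaw": 0},
    {"x": -4.6,"y": -50,"z": -25,"yaw": 0},
    {"x": -4.6,"y": -50,"z": -33,"yaw": 0},
    {"x": -4.6,"y": -50,"z": -34,"yaw": 0},
    {"x": -4.6,"y": -50,"z": -34,"yaw": 0},
  ],
)

```text
time: 5.82
ee_pos: [0.4174, -0.1814, 0.0616]
tcp_rot: [179.9, 0.0, 84.5]
wrist_force: [0.4, 0.1, 0.1]
opening: 0.0398
```

```bash
cat > wl.py <<'E'
from workcell import *
import cv2,numpy as np,sys
from scipy.spatial.transform import Rotation as Ro
from h import *
s=get_obs();T=np.eye(4);T[:3,:3]=Ro.from_euler("xyz",s["tcp_rot"],degrees=True).as_matrix();T[:3,3]=s["ee_pos"]
print({k:np.round(s[k],4) for k in("time","ee_pos","tcp_rot","wrist_force","opening")})
p,z=camera("wrist");P=camera_params("wrist");HE=np.array(P["hand_eye"])
b,zb=camera("scene");Q=camera_params("scene")
K=np.array(P["intrinsics"]);D=np.array(P["D"],float)
v,u=np.mgrid[0:480,0:640]
n=cv2.undistortPoints(np.stack([u,v],-1).reshape(-1,1,2).astype(float),K,D).reshape(480,640,2)
w=(np.dstack([n[...,0]*z,n[...,1]*z,z,np.ones_like(z)])@(T@HE).T)[...,:3]
d=np.array([.0924,.9957]);o=np.array([.4355,.0185])
def SL(w): q=(w[...,:2]-o)*1e3;return q@d,q@np.array([d[1],-d[0]])
S,L=SL(w);Z=w[...,2]*1e3
m=(abs(Z-100+(S>30)*0)<6)&(abs(L)<50)   # wall-top points
for l in range(-40,45,10):
    k=m&(abs(L-l)<2);k&=v<420
    if k.sum()>3: print("walltop l",l,"s %.1f..%.1f"%tuple(np.percentile(S[k],[3,97])),k.sum())
w2=world(zb,Q);S2,L2=SL(w2);hs=cv2.cvtColor(b,cv2.COLOR_RGB2HSV)
k=(abs(hs[...,0].astype(int)-150)<8)&(hs[...,1]>150)&(abs(L2)<40)&(w2[...,2]>.07)
print("tube scene s,l mean",S2[k].mean().round(1),L2[k].mean().round(1),"ang",rect(np.c_[S2[k],L2[k]]/1e3),w2[k][:,2].max().round(4))
k=(w2[...,2]>.083)&(w2[...,2]<.102)&(abs(L2)<52);print("front s (98%%) %.1f"%np.percentile(S2[k],99))
cv2.imwrite(f"pics/{sys.argv[1]}.png",np.hstack([cv2.resize(p,(400,300)),cv2.resize(b[170:350,230:470],(400,300))])[:,:,::-1])
E
python3 wl.py m7
```

```text
{'time': np.float64(5.825), 'ee_pos': array([ 0.4174, -0.1814,  0.0616]), 'tcp_rot': array([1.799448e+02, 4.340000e-02, 8.452770e+01]), 'wrist_force': array([0.4181, 0.125 , 0.1333]), 'opening': np.float64(0.0398)}
walltop l -40 s -152.4..-148.4 257
walltop l -30 s -193.1..-149.0 392
walltop l -20 s -209.3..-121.8 916
walltop l -10 s -154.1..-90.7 634
walltop l 0 s -153.7..-95.1 2058
walltop l 10 s -154.9..-91.7 1164
walltop l 20 s -209.4..-127.0 744
walltop l 30 s -193.2..-152.7 330
walltop l 40 s -157.3..-153.3 241
tube scene s,l mean -73.7 6.1 ang ((-100.3273696899414, 5.483516693115234), (158.80445861816406, 38.674713134765625), 9.76356315612793) 0.2395
front s (98%) 479.6
```

View pics/m7.png

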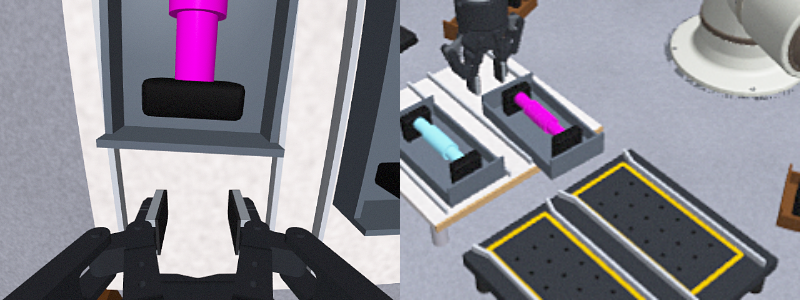

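The tips are now behind the wall at z ≈ 0.073. The wall is at s ≈ -155, yawed about 3.5°. I'll push gently 42 mm so both fingers square it up, then check.

Emit:
servo_tool(
  steps=[
    {"x": 0.9,"y": 10,"z": 0,"yaw": 0},
    {"x": 1.8,"y": 20,"z": 0,"yaw": 0},
    {"x": 2.6,"y": 28,"z": 0,"yaw": 0},
    {"x": 3,"y": 32,"z": 0,"yaw": 0},
    {"x": 3.3,"y": 35,"z": 0,"yaw": 0},
    {"x": 3.5,"y": 38,"z": 0,"yaw": 0},
    {"x": 3.8,"y": 41,"z": 0,"yaw": 0},
    {"x": 3.9,"y": 42,"z": 0,"yaw": 0},
    {"x": 3.9,"y": 42,"z": 0,"yaw": 0},
  ],
)

```text
time: 7.05
ee_pos: [0.4214, -0.1394, 0.0618]
tcp_rot: [179.9, 0.0, 84.5]
wrist_force: [0.4, -2.4, 0.1]
opening: 0.0395
```

```bash
python3 wl.py m8
```

```text
{'time': np.float64(7.05), 'ee_pos': array([ 0.4214, -0.1394,  0.0618]), 'tcp_rot': array([1.799184e+02, 3.880000e-02, 8.452890e+01]), 'wrist_force': array([ 0.4176, -2.4367,  0.1009]), 'opening': np.float64(0.0395)}
walltop l -40 s -144.4..-140.0 263
walltop l -30 s -151.0..-140.3 395
walltop l -20 s -166.9..-112.1 932
walltop l -10 s -142.9..-49.9 2511
walltop l 0 s -144.1..-86.5 1701
walltop l 10 s -143.7..-49.9 2556
walltop l 20 s -167.4..-113.9 727
walltop l 30 s -151.1..-142.2 338
walltop l 40 s -146.8..-142.6 253
tube scene s,l mean -61.7 4.8 ang ((-62.557159423828125, 1.907761573791504), (107.68338775634766, 23.980697631835938), 3.4941413402557373) 0.1095
front s (98%) 480.3
```

View pics/m8.png

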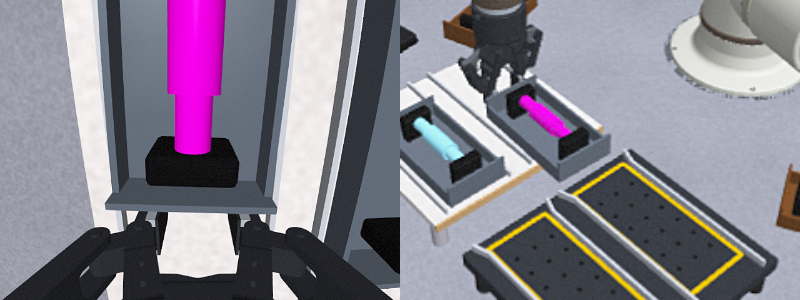

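The fingers are behind the wall, the tray is squaring up (about 1.5° left), and the push force is 2.4 N. Next is the plate entry, pushed slowly.

Emit:
servo_tool(
  steps=[
    {"x": 0.5,"y": 5,"z": 0,"yaw": 0},
    {"x": 0.9,"y": 10,"z": 0,"yaw": 0},
    {"x": 1.4,"y": 15,"z": 0,"yaw": 0},
    {"x": 1.9,"y": 20,"z": 0,"yaw": 0},
    {"x": 2.3,"y": 25,"z": 0,"yaw": 0},
    {"x": 2.8,"y": 30,"z": 0,"yaw": 0},
    {"x": 3.3,"y": 35,"z": 0,"yaw": 0},
    {"x": 3.7,"y": 40,"z": 0,"yaw": 0},
    {"x": 4.2,"y": 45,"z": 0,"yaw": 0},
    {"x": 4.7,"y": 50,"z": 0,"yaw": 0},
    {"x": 5.1,"y": 55,"z": 0,"yaw": 0},
  ],
)

```text
time: 8.52
ee_pos: [0.4266, -0.0842, 0.062]
tcp_rot: [179.9, 0.0, 84.5]
wrist_force: [-0.3, -5.3, 4.3]
opening: 0.0405
```

```bash
python3 wl.py m9
```

```text
{'time': np.float64(8.525), 'ee_pos': array([ 0.4266, -0.0842,  0.062 ]), 'tcp_rot': array([1.799035e+02, 4.560000e-02, 8.452280e+01]), 'wrist_force': array([-0.3122, -5.3407,  4.2977]), 'opening': np.float64(0.0405)}
walltop l -40 s -90.7..-86.6 250
walltop l -30 s -95.5..-86.6 381
walltop l -20 s -111.5..-58.0 864
walltop l -10 s -88.0..5.0 3071
walltop l 0 s -89.5..-18.9 1686
walltop l 10 s -89.6..6.2 1565
walltop l 20 s -111.7..-59.0 675
walltop l 30 s -95.6..-86.6 334
walltop l 40 s -91.1..-86.7 259
tube scene s,l mean -6.1 2.4 ang ((-32.12462615966797, 2.5336990356445312), (42.979270935058594, 193.9024200439453), 81.2425308227539) 0.2687
front s (98%) 480.0
```

View pics/m9.png

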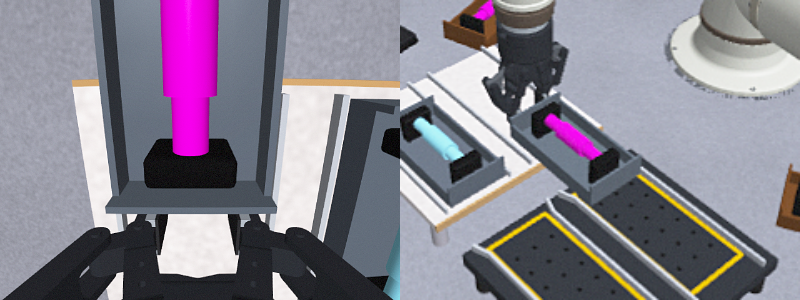

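The tray is square and its front is on the plate, so it bridges the gap level. Pushing another 100 mm.

Emit:
servo_tool(
  steps=[
    {"x": 0.8,"y": 8,"z": 0,"yaw": 0},
    {"x": 1.6,"y": 17,"z": 0,"yaw": 0},
    {"x": 2.4,"y": 26,"z": 0,"yaw": 0},
    {"x": 3.2,"y": 35,"z": 0,"yaw": 0},
    {"x": 4.1,"y": 44,"z": 0,"yaw": 0},
    {"x": 4.9,"y": 53,"z": 0,"yaw": 0},
    {"x": 5.8,"y": 62,"z": 0,"yaw": 0},
    {"x": 6.6,"y": 71,"z": 0,"yaw": 0},
    {"x": 7.4,"y": 80,"z": 0,"yaw": 0},
    {"x": 8.2,"y": 88,"z": 0,"yaw": 0},
    {"x": 8.8,"y": 95,"z": 0,"yaw": 0},
    {"x": 9.3,"y": 100,"z": 0,"yaw": 0},
  ],
)

```text
time: 10.12
ee_pos: [0.4358, 0.0168, 0.0617]
tcp_rot: [179.9, -0.0, 84.6]
wrist_force: [-0.8, -2.2, -0.1]
opening: 0.0396
```

```bash
python3 wl.py m10
```

```text
{'time': np.float64(10.125), 'ee_pos': array([0.4358, 0.0168, 0.0617]), 'tcp_rot': array([ 1.799355e+02, -3.590000e-02,  8.457290e+01]), 'wrist_force': array([-0.7611, -2.1729, -0.1179]), 'opening': np.float64(0.0396)}
walltop l -40 s 10.5..14.9 216
walltop l -30 s 5.9..14.8 352
walltop l -20 s -9.2..43.3 1213
walltop l -10 s 13.6..106.8 3523
walltop l 0 s 13.8..105.8 3709
walltop l 10 s 12.0..107.7 1702
walltop l 20 s -10.3..42.3 819
walltop l 30 s 5.8..14.7 307
walltop l 40 s 10.3..14.7 232
tube scene s,l mean 94.8 2.5 ang ((99.38536071777344, 1.4599008560180664), (117.5263671875, 32.414581298828125), 0.7882040739059448) 0.1064
front s (98%) 479.8
```

View pics/m10.png

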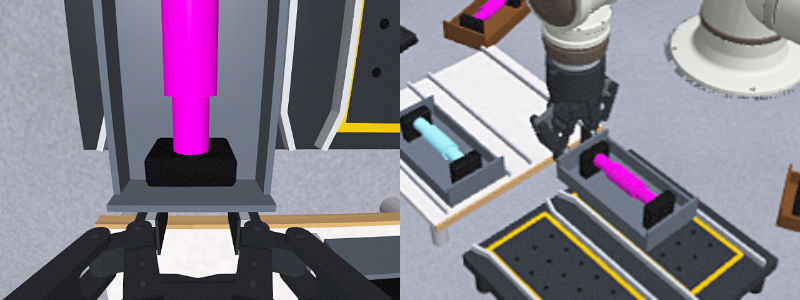

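The tray is straight and across the gap, with its rear wall at s = 10. It needs about 55 mm more, slowing at the end.

Emit:
servo_tool(
  steps=[
    {"x": 0.7,"y": 8,"z": 0,"yaw": 0},
    {"x": 1.5,"y": 16,"z": 0,"yaw": 0},
    {"x": 2.2,"y": 24,"z": 0,"yaw": 0},
    {"x": 2.9,"y": 32,"z": 0,"yaw": 0},
    {"x": 3.7,"y": 40,"z": 0,"yaw": 0},
    {"x": 4.3,"y": 46,"z": 0,"yaw": 0},
    {"x": 4.6,"y": 50,"z": 0,"yaw": 0},
    {"x": 4.9,"y": 53,"z": 0,"yaw": 0},
    {"x": 5,"y": 54,"z": 0,"yaw": 0},
    {"x": 5,"y": 54,"z": 0,"yaw": 0},
  ],
)

```text
time: 11.48
ee_pos: [0.4409, 0.0712, 0.0618]
tcp_rot: [179.9, -0.1, 84.6]
wrist_force: [-0.5, -1.0, -0.8]
opening: 0.0398
```

```bash
python3 wl.py m11
```

```text
{'time': np.float64(11.475), 'ee_pos': array([0.4409, 0.0712, 0.0618]), 'tcp_rot': array([ 1.799291e+02, -1.046000e-01,  8.460110e+01]), 'wrist_force': array([-0.5421, -0.9508, -0.824 ]), 'opening': np.float64(0.0398)}
walltop l -40 s 64.9..69.5 213
walltop l -30 s 60.5..69.4 352
walltop l -20 s 44.8..97.9 1192
walltop l -10 s 68.1..161.4 3523
walltop l 0 s 68.3..160.2 3783
walltop l 10 s 66.7..162.4 1720
walltop l 20 s 44.1..96.9 811
walltop l 30 s 60.3..69.3 313
walltop l 40 s 64.8..69.4 218
tube scene s,l mean 149.0 2.5 ang ((150.8696746826172, 0.34604644775390625), (131.13946533203125, 39.094581604003906), 1.2063367366790771) 0.1075
front s (98%) 479.8
```

View pics/m11.png

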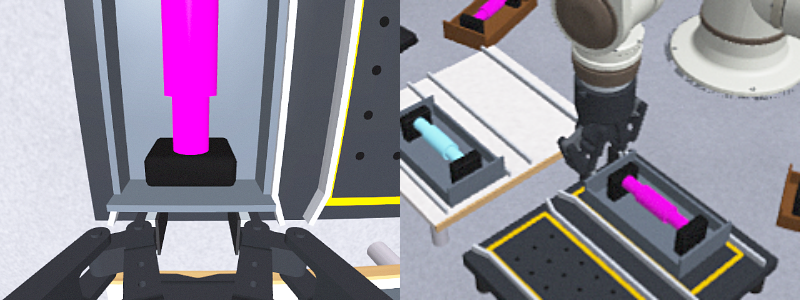

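The rear wall is at s = 65, which is the target. Backing off along the lane, then up and away.

Emit:
servo_tool(
  steps=[
    {"x": -0.9,"y": -10,"z": 0,"yaw": 0},
    {"x": -2.3,"y": -25,"z": 0,"yaw": 0},
    {"x": -3.7,"y": -40,"z": 0,"yaw": 0},
    {"x": -4.2,"y": -45,"z": 25,"yaw": 0},
    {"x": -4.2,"y": -45,"z": 60,"yaw": 0},
    {"x": -4.2,"y": -45,"z": 100,"yaw": 0},
    {"x": -5,"y": -60,"z": 140,"yaw": 0},
    {"x": -20,"y": -110,"z": 160,"yaw": 0},
    {"x": -40,"y": -160,"z": 170,"yaw": 0},
    {"x": -60,"y": -210,"z": 170,"yaw": 0},
    {"x": -70,"y": -260,"z": 170,"yaw": 0},
    {"x": -70,"y": -300,"z": 170,"yaw": 0},
  ],
)

```text
time: 13.08
ee_pos: [0.3694, -0.2313, 0.2322]
tcp_rot: [179.9, -0.1, 84.5]
wrist_force: [0.5, 0.6, 0.6]
opening: 0.04
```

Emit:
servo_tool(
  steps=[
    {"x": 0,"y": 0,"z": 0,"yaw": 0},
    {"x": -20,"y": -40,"z": 0,"yaw": 0},
    {"x": -30,"y": -60,"z": 0,"yaw": 0},
    {"x": -30,"y": -60,"z": 0,"yaw": 0},
  ],
)

```text
time: 13.58
ee_pos: [0.3386, -0.2918, 0.2322]
tcp_rot: [179.9, -0.1, 84.4]
wrist_force: [0.4, 0.2, 0.5]
opening: 0.0399
```

```bash
python3 - <<'E'
from workcell import *
import cv2,numpy as np
from h import *
s=get_obs();print(s["time"],s["ee_pos"],s["wrist_force"])
ims=[]
for n in("scene","top"):
    p,z=camera(n);w=analyse(p,z,camera_params(n),n)
    ims.append(cv2.resize(p[150:450,150:550] if n=="scene" else p[120:300,170:440],(400,300)))
cv2.imwrite("pics/f.png",np.hstack(ims)[:,:,::-1])
E
```

```text
13.575 [ 0.33863117 -0.29184007  0.23219826] [0.43240048 0.19225804 0.52347406]
scene yellow px [341. 341.] 641 mean [0.5794 0.1676 0.0586] z [0.0565 0.0586 0.0609] rect [array([586.6, 155.7]), array([219.6,  96.3]), np.float64(84.7)]
scene yellow px [421. 331.] 151 mean [0.4505 0.2726 0.0592] z [0.0569 0.0591 0.0614] rect [array([453.3, 273.7]), array([96.1, 24.9]), np.float64(7.9)]
scene mag px [382. 291.] 457 mean [0.4518 0.1669 0.0993] z [0.0904 0.1002 0.1052] rect [array([449.2, 167.4]), array([107.3,  24.5]), np.float64(83.1)]
scene pale px [253. 254.] 331 mean [ 0.567  -0.1132  0.1016] z [0.0928 0.1023 0.1071] rect [array([ 564. , -114.5]), array([106.5,  25. ]), np.float64(83.9)]
scene shelf px [275. 243.] 5169 mean [ 0.4764 -0.1413  0.0601] z [0.0576 0.0601 0.0626] rect [array([ 490.1, -146.2]), array([265.7, 294. ]), np.float64(84.8)]
scene high px [455. 213.] 289 mean [0.1367 0.1385 0.1089] z [0.0918 0.1095 0.1238] rect [array([138.4, 137.7]), array([ 18., 101.]), np.float64(48.8)]
scene high px [255. 258.] 1736 mean [ 0.5673 -0.1051  0.0934] z [0.078  0.0938 0.1072] rect 
[... 1201 characters left out ...]
0.061  0.0655] rect [array([ 490.7, -148.4]), array([260.3, 290.1]), np.float64(84.6)]
top high px [364. 179.] 517 mean [ 0.5613 -0.1263  0.0903] z [0.078  0.0893 0.1035] rect [array([ 565.9, -118.3]), array([170.6,  96.3]), np.float64(85.0)]
top high px [360. 178.] 680 mean [ 0.5617 -0.1171  0.1042] z [0.0946 0.1052 0.1108] rect [array([ 562.4, -116.7]), array([134.3,  43.1]), np.float64(84.5)]
top high px [237. 227.] 525 mean [0.4497 0.1706 0.089 ] z [0.0781 0.0877 0.1015] rect [array([447.4, 164.8]), array([172.8,  91.4]), np.float64(84.5)]
top high px [240. 228.] 718 mean [0.4464 0.164  0.1016] z [0.0923 0.1026 0.1087] rect [array([446.8, 164.5]), array([138.1,  43.6]), np.float64(84.7)]
```

View pics/f.png

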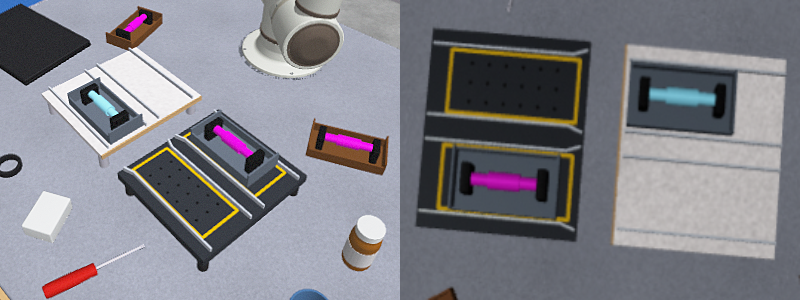

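The final picture shows the magenta tray inside its yellow frame, with yellow visible at both ends. The pale tray hasn't moved and the gripper is clear. Handing in.

```bash
python3 -c "
from workcell import *
print(job_done())"
```

```text
the job is handed in; nothing more can be done
None
```

The violet-tube tray now lies inside the yellow frame at the end of its lane, and I handed the job in at about 13.7 s. I slid it there along its lane and over the gap.

**Final checks:**
- **Violet tray:** its centre is at about (0.447, 0.166) m against the frame centre at about (0.448, 0.168) m. That is within 3 mm, with 20 mm to spare at each end. It is level and aligned with the lane to within measurement error.
- **Pale blue tray:** it stayed where it was, to within about 1 mm.
- **Gripper:** it is clear, with no contact force beyond sensor noise. The highest push force I read, at the pauses between moves, was about 7 N.
- **Brown look-alikes:** I left both alone.

**What went wrong on the way:** the first part of the push, about 50–60 mm on the shelf, was not on the end wall. The fingertips sat about 12 mm behind the TCP, though the description puts them 22 mm ahead. They passed over the wall, pushed on the black tube holder and left the tray yawed about 3.5°.

I saw this in the wrist and scene pictures before the tray reached the plate. I backed off, came down 34 mm lower, and did the rest of the push on the end wall, which squared the tray. It stayed level over the gap in every picture I took.

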